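# One more click on the blade steriliser's timer

## Task

Give the clipper blades a longer cycle: with a fingertip, turn the steriliser's big knurled timer dial one click clockwise as seen from above, so that it rests in the very next notch, and then press its round start button fully down and let it come back up. Only touch and push: nothing is pinched, lifted or carried, nothing is forced, the button is not pressed before the dial is set, and the tin, bottle, clipper and jar stay where they are.

Things in the scene. Friction and masses are not known exactly. Their poses are not given: they have to be found in the camera images.
- steriliser: White low cabinet, fixed to the counter, 220 (its x) x 300 (its y) x 90 mm high, with a window in its front (-x) face. Origin: centre of its underside, on the counter. The dial and the button stand on its top face (90 mm above the counter), about 150 mm apart, one towards its left and one towards its right; which is which varies.
- dial_top (a point): Centre of the flat top of the timer dial, on its upright axis, 118 mm above the counter. The dial: a black rubbery wheel (friction about 1), 92 mm diameter, 24 mm high, ribbed rim, on a grey disc (104 mm, 4 mm thick). Too wide to take across: a fingertip pressed on its top (5 to 10 N, 25 to 35 mm from the axis) and moved round the axis, or pressed on the rim and moved along it, drags it by friction.
- dial_mark (a point): Point on the dial's white pointer line, on the top face, 40 mm from the axis; it turns with the dial.
- dial (a joint): Dial angle in rad, growing clockwise seen from above. Notches every 0.524 rad (30 degrees): 0, 0.524, 1.047, 1.571, 2.094, 2.618, with stops at the ends; it starts resting at 0.524 or 1.047. A sprung ball resists with about 0.05 N m on leaving a notch; past half way (15 degrees) it pulls the dial into the next notch once let go.
- start_top (a point): Centre of the top of the start button: a black round spring button of 28 mm diameter in a round grey housing (44 mm diameter, 12 mm high; the button stands 10 mm proud of it, its top 112 mm above the counter), standing on the steriliser's top face. It is pressed straight down. It moves down with the button.
- start (a joint): Travel of the start button in m: 0 released, 0.006 fully down (takes about 5 N); it springs back.
- tin: Bystander: round aluminium tin, 42 mm diameter, 30 mm high, loose on the steriliser's top towards its rear. Origin: centre of its underside.
- lotion: Bystander: capped white bottle with a blue label, 54 mm diameter, 150 mm high, standing on the counter beside the steriliser. Origin: centre of its underside.
- clipper: Bystander: grey and black hair clipper, 175 x 42 x 34 mm, long axis its x, lying on the counter beside the steriliser. Origin: on its underside, near its middle.
- jar: Bystander: white open ceramic jar, 70 mm diameter, 80 mm high, standing on the counter behind the steriliser. Origin: centre of its underside.

How it is judged:
By the outcome, as a careful person would: the job done as asked, in the order asked, and still so for the second after the job is handed in, with the robot touching nothing.
It also fails if it takes over 42 s, if anything falls off the work surface, if the arm or the gripper's body presses on something with over 40 N, if the wrist force passes 120 N, or if a joint passes its speed limit or range.

## Robot

A 6-joint arm with a two-finger parallel gripper is mounted at the origin on the work surface. World frame = base frame: x ahead of the robot, y to its left, z up, the work surface at z = 0. Lengths are in m, angles in rad, forces in N, time in s.
With the tool pointing down it reaches from about 0.375 to 0.9 m from the base axis. Payload 3.1 kg.
Tool frame: the origin (TCP) lies between the finger pads; the fingertips stand 22 mm ahead of it and the grasp point (between the pads) lies 3 mm ahead of it; z points along the fingers, y is the direction in which the jaws open and shut (so a half turn about z gives the same grasp; the last joint's range is limited). The gripper opens to 87 mm and grips with 3 to 60 N. Pads are 19 mm wide; open, the fingers measure 117 mm over their backs; the gripper's body (75 mm by 190 mm) begins 51 mm behind the grasp point.
Start: joints at [-1.333, 0.527, 1.433, -0, 1.181, -0.178], TCP at [0.253, -0.571, 0.245] pointing down, gripper open.
Joint ranges: [-3.08, 3.08], [-0.75, 2.2], [0.22, 2.44], [-1.43, 4.57], [0, 2.65], [-2.85, 2.85]. Speed limits (rad/s): [2.79, 2.79, 3.14, 3.14, 3.14, 3.14].

## Interface

Orientations are given as a unit quaternion [x, y, z, w].
In Python, from rig import get_obs, camera, get_calibration, hand_in, search_frame gives the robot as it stands.
- The arm moves only by the shell command python3 -m jog 'ROWS' [FORCE]. ROWS is JSON, a list of rows, each an object with "grip": the closure in counts, from 0 (fully open) to 255 (shut); "travel": the shift along the world's x, y, z in cm, a list of three; "twist": the turn about the world's z in degrees. A call has 1 to 8 rows; each row shifts and turns the commanded pose from where the row before left it; what a row does not reach is not made up. A row lasts 1/10 s, in which the tool goes at most 50 mm and 8.59 degrees, less where a joint would pass 70% of its speed; a pose out of reach is approached as far as the arm can. A call is refused whole if a number of a shift passes 5 or a number of a turn 8.59, either way. A call with a gripper value outside its range is refused whole. The fingers move at their own pace and stop on an object; FORCE is the grip in N (left out, the last holds). Time passes only in rows, so rows that do not move let the fingers close. It gives the time, the measured TCP pose, the force and the opening at its end, in the units of the state.
- get_obs(): the state, without advancing time (a new reading comes with each control period).
- camera(name): name is "scene" or "side" or "wrist"; returns the picture (400x640x3 uint8, red, green, blue); there is no depth.
- get_calibration(name): a dict with "fx", "fy", "cx", "cy" (pixels), "R" (3x3) and "t" (3): a world point X has camera coordinates R X + t; the wrist camera has in their place "T_tool_cam" (4x4, takes a point from camera to tool coordinates, whose origin is the TCP and whose axes are the flange's). Camera axes: x right, y down, z forward; pixel columns grow to the right and rows downward; lengths in m; the calibration is good to about 2 mm. A picture is of the moment at which its call begins: read the wrist's pose just before it. get_calibration takes no time and is no camera call.
- hand_in(): hands the job in, once; it reports no verdict.
Trained networks look in the newest picture that a camera, given by its name, has taken for a name from the list of things; names that differ only in an ending like _2 or _b are one class to them, and where a whole thing is asked for, a point or a joint stands for the part that bears it (a point fixed in the world has none). Each returns a list of dicts, best first, with "p" (0 to 1); they miss things now and then, are a little off and sometimes report something else, mostly with a low value. They report only what shows in the picture. A call takes as long as a camera call.
- search_frame(target, camera): "at" ([x, y, z] in m, in world coordinates, good to about 4 mm: the middle of the surface that is visible of it).
The state is a dict: "time": time; "q": joint angles; "joint_velocities": joint speeds; "joint_torque": joint torques, N m; "position": TCP position; "tool_rot": TCP orientation; "ft_force": force on the tool from outside, world axes, zero at the start; "moment": the same for the moment, N m; "grip_width": finger opening in m.
Only numpy, scipy, OpenCV 4.12 (cv2) and the standard library are available. Lean on these libraries where they do the work, as an engineer would, in place of code of your own. Each camera call takes 0.05 s, during which the arm holds its last target. There are 200 camera calls.

## Working session

There is one attempt and no reset: what is moved stays moved. The work goes in short steps, Python scripts to look and compute and a shell command to move; the robot and the scene stay as the last step left them, time stands still between calls to the robot, and variables do not carry over. Pictures are saved under pics/ and viewed, about 8 in all and at most 12, crops included, and the job is handed in when it is done.

```bash
mkdir -p pics; cat > h.py <<'E'
from rig import *
import numpy as np, cv2
def snap(c,n,crop=None,s=1):
    im=camera(c)[:,:,::-1]
    if crop: a,b,x,y=crop; im=im[b:y,a:x]
    cv2.imwrite(f'pics/{n}.png',cv2.resize(im,None,fx=s,fy=s,interpolation=cv2.INTER_CUBIC))
def ray(c,u,v,z):
    k=get_calibration(c); R=np.array(k['R']);t=np.array(k['t'])
    d=R.T@[(u-k['cx'])/k['fx'],(v-k['cy'])/k['fy'],1]; o=-R.T@t
    return o+d*(z-o[2])/d[2]
def proj(c,X):
    k=get_calibration(c); p=np.array(k['R'])@X+k['t']; return k['fx']*p[0]/p[2]+k['cx'],k['fy']*p[1]/p[2]+k['cy']
E
python3 - <<'E'
from h import *
snap('scene','a'); snap('side','b')
for c in('scene','side'):
  for n in('dial_top','dial_mark','start_top','tin','lotion','clipper','jar','steriliser'):
    r=search_frame(n,c); print(c,n,[(np.round(q['at'],3).tolist(),round(q['p'],2)) for q in r[:2]])
print(get_obs())
E
```

```text
scene dial_top [([0.557, 0.134, 0.115], 0.75)]
scene dial_mark [([0.56, 0.134, 0.119], 0.71)]
scene start_top [([0.502, -0.009, 0.114], 0.52)]
scene tin [([0.624, 0.042, 0.12], 0.78)]
scene lotion [([0.602, 0.068, 0.091], 0.7), ([0.653, 0.25, 0.079], 0.69)]
scene clipper [([0.56, -0.17, 0.03], 0.97)]
scene jar [([0.717, 0.018, 0.062], 0.88)]
scene steriliser [([0.6, 0.069, 0.093], 0.93), ([0.62, 0.046, 0.12], 0.22)]
side dial_top [([0.539, 0.117, 0.12], 0.87)]
side dial_mark [([0.705, 0.009, 0.055], 0.62), ([0.542, 0.121, 0.121], 0.6)]
side start_top [([0.498, -0.019, 0.107], 0.56)]
side tin [([0.605, 0.029, 0.12], 0.67)]
side lotion [([0.634, 0.232, 0.095], 0.92)]
side clipper [([0.515, -0.183, 0.032], 0.75)]
side jar [([0.707, 0.01, 0.056], 0.91)]
side steriliser [([0.511, -0.02, 0.088], 0.83)]
{'time': 0.9, 'q': array([-1.33248614e+00,  5.27491711e-01,  1.43270773e+00,  1.15547778e-05,
        1.18137429e+00, -1.78509809e-01]), 'joint_velocities': array([-0.00284682, -0.0013626 , -0.00014975, -0.00042793, -0.00058978,
       -0.00031663]), 'joint_torque': array([-4.65531721e-04, -4.40003049e+01, -1.76988083e+01,  6.34177029e-02,
        5.03295951e-02, -1.45473700e-05]), 'position': array([ 0.2530539 , -0.571459  ,  0.24455103]), 'tool_rot': array([9.78361584e-01, 2.06902418e-01, 5.62525757e-06, 9.29545832e-06]), 'ft_force': array([0.20253167, 0.64459091, 0.20582346]), 'moment': array([-0.02440538,  0.0246334 , -0.02886449]), 'grip_width': 0.08690463645507748}
```

```bash
python3 -c "
import cv2,numpy as np
a=cv2.imread('pics/a.png');b=cv2.imread('pics/b.png')
cv2.imwrite('pics/ab.png',np.vstack([a,b])[:, :] if 0 else cv2.resize(np.vstack([a,b]),(480,600)))"
```

```text
(no output)
```

View pics/a.png

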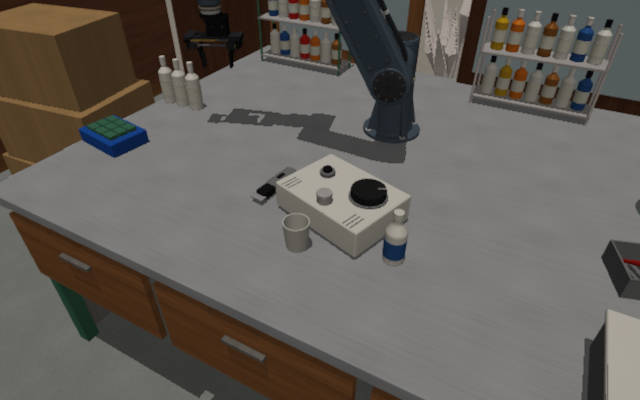

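View pics/b.png

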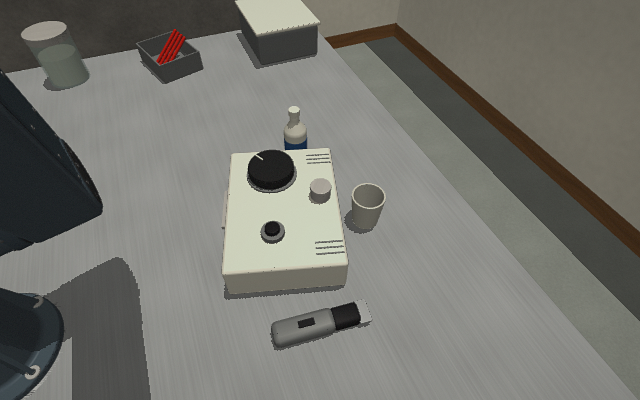

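The scene view shows the dial at about (369,188), the button at (328,170) and the tin at (324,196). The side view shows the dial at (271,165) with its pointer towards (257,156), the button at (272,230) and the tin at (320,189). I'll triangulate the dial and button, then move in.

```bash
python3 - <<'E'
from h import *
for n,z,a,b in(('dial',.118,(369,187),(271,164)),('btn',.112,(328,169),(272,228)),('tin',.12,(324,192),(320,184))):
    print(n,ray('scene',*a,z),ray('side',*b,z))
print(ray('side',257,156,.118)); print(get_calibration('wrist'))
E
```

```text
dial [0.53785636 0.1327698  0.118     ] [0.5436346  0.13341933 0.118     ]
btn [ 0.50503332 -0.00283122  0.112     ] [ 0.49593261 -0.01376065  0.112     ]
tin [0.61463306 0.04218549 0.12      ] [0.61330473 0.04349044 0.12      ]
[0.52430802 0.16661803 0.118     ]
{'fx': 319.23050178129046, 'fy': 319.23050178129046, 'cx': 319.2793610673815, 'cy': 203.75951018494678, 'T_tool_cam': array([[-1.75130135e-03, -9.60325539e-01, -2.78875945e-01,
         7.68594375e-02],
       [ 9.99998277e-01, -1.85330624e-03,  1.02120616e-04,
        -4.36175263e-04],
       [-6.14911565e-04, -2.78875286e-01,  9.60327130e-01,
        -1.40511896e-01],
       [ 0.00000000e+00,  0.00000000e+00,  0.00000000e+00,
         1.00000000e+00]])}
```

```bash
python3 -m jog '[{"grip":255,"travel":[2,4,1],"twist":0},{"grip":255,"travel":[2,4.5,1],"twist":0},{"grip":255,"travel":[2,4.5,1],"twist":0},{"grip":255,"travel":[2,4.5,1],"twist":0},{"grip":255,"travel":[2,4.5,1],"twist":0},{"grip":255,"travel":[2,4.5,1],"twist":0},{"grip":255,"travel":[2,4.5,1],"twist":0},{"grip":255,"travel":[2,4.5,1],"twist":0}]' 20
```

```text
time: 1.7
position: [0.4128, -0.2162, 0.3249]
tool_rot: [0.978, 0.207, 0.0, 0.0]
ft_force: [0.3, 0.1, 0.6]
grip_width: 0.0312
```

```bash
python3 -m jog '[{"grip":255,"travel":[1.5,4.5,0],"twist":0},{"grip":255,"travel":[1.5,4.5,0],"twist":0},{"grip":255,"travel":[1.5,4.5,0],"twist":0},{"grip":255,"travel":[1.5,4.5,0],"twist":0},{"grip":255,"travel":[1.5,4.5,0],"twist":0},{"grip":255,"travel":[1.5,4.5,0],"twist":0},{"grip":255,"travel":[1.5,2.5,0],"twist":0},{"grip":255,"travel":[0,0,0],"twist":0}]' 20
cat >> h.py <<'E'
from scipy.spatial.transform import Rotation as Ro
def wpose():
    o=get_obs(); T=np.eye(4); T[:3,:3]=Ro.from_quat(o['tool_rot']).as_matrix(); T[:3,3]=o['position']
    return T@np.array(get_calibration('wrist')['T_tool_cam'])
def wray(T,u,v,z):
    k=get_calibration('wrist'); d=T[:3,:3]@[(u-k['cx'])/k['fx'],(v-k['cy'])/k['fy'],1]
    return T[:3,3]+d*(z-T[2,3])/d[2]
E
python3 - <<'E'
from h import *
T=wpose(); np.save('T1.npy',T); snap('wrist','c')
for n in('dial_top','dial_mark','start_top','tin'):
    r=search_frame(n,'wrist'); print(n,[(np.round(q['at'],3).tolist(),round(q['p'],2)) for q in r[:2]])
E
```

```text
time: 2.5
position: [0.5187, 0.0802, 0.3243]
tool_rot: [0.978, 0.209, 0.001, -0.0]
ft_force: [-0.1, 0.3, -0.0]
grip_width: 0.0002
dial_top [([0.54, 0.134, 0.12], 0.84), ([0.499, -0.006, 0.107], 0.63)]
dial_mark [([0.543, 0.134, 0.116], 0.74)]
start_top [([0.501, -0.009, 0.111], 0.74)]
tin [([0.616, 0.044, 0.124], 0.79)]
```

View pics/c.png

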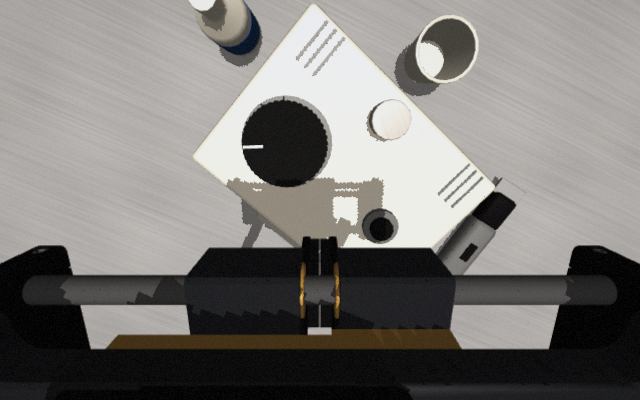

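The wrist view shows the dial top centred near (285,142), the pointer line from (243,147) to (263,147), and the button at (380,229). The grey index tick is at (284,97), and the fingers are shut.

```bash
python3 - <<'E'
from h import *
T=np.load('T1.npy'); im=cv2.imread('pics/c.png')
m=(im.max(2)<45).astype(np.uint8); m[245:]=0
m=cv2.morphologyEx(m,cv2.MORPH_OPEN,np.ones((3,3)))
n,l,s,c=cv2.connectedComponentsWithStats(m)
for i in range(1,n):
    if s[i,4]>150: print(s[i],c[i])
d=wray(T,285,142,.118); print('dial',d, 'edges',wray(T,242,142,.118),wray(T,328,142,.118),wray(T,285,96,.118),wray(T,285,187,.118))
a=wray(T,245,148,.118);b=wray(T,262,147,.118)
print('mark',a,b,np.degrees(np.arctan2(*(a-d)[1::-1])), np.linalg.norm(a-d))
t=wray(T,284,97,.09);print('tick',t)
print('btn',wray(T,380,229,.112),'tin',wray(T,392,118,.12))
# steriliser yaw from edge corners
print([wray(T,*p,.09) for p in((313,3),(193,156),(494,187))])
E
```

```text
[228  25  31  29 352] [246.625       42.49147727]
[ 242  101   85   86 5620] [284.63932384 143.27259786]
[472 192  43  37 928] [493.7262931  209.44288793]
[370 217  23  24 434] [380.72580645 228.61751152]
dial [0.54513468 0.13259858 0.118     ] edges [0.52635433 0.17466581 0.118     ] [0.56391742 0.09052599 0.118     ] [0.58838702 0.15038888 0.118     ] [0.49940079 0.11378759 0.118     ]
mark [0.52168125 0.16950875 0.118     ] [0.53013904 0.15317858 0.118     ] 122.43266011308118 0.04373126753672352
tick [0.58695157 0.1541116  0.09      ]
btn [ 0.49654571 -0.00764178  0.112     ] tin [0.61377677 0.03987259 0.12      ]
[array([0.68467105, 0.16177805, 0.09      ]), array([0.48273472, 0.22655289, 0.09      ]), array([ 0.59483351, -0.11595428,  0.09      ])]
```

```bash
python3 -m jog '[{"grip":255,"travel":[-0.4,4.4,-2],"twist":0},{"grip":255,"travel":[0,0,-4.5],"twist":0},{"grip":255,"travel":[0,0,-4.5],"twist":0},{"grip":255,"travel":[0,0,-4],"twist":0},{"grip":255,"travel":[0,0,-1.7],"twist":0},{"grip":255,"travel":[0,0,-0.3],"twist":0},{"grip":255,"travel":[0,0,0],"twist":0}]'
python3 -m jog '[{"grip":255,"travel":[0,0,-0.2],"twist":0},{"grip":255,"travel":[0,0,-0.2],"twist":0},{"grip":255,"travel":[0,0,0],"twist":0}]'
```

```text
time: 3.45
position: [0.5135, 0.12, 0.1543]
tool_rot: [0.979, 0.206, -0.0, -0.0]
ft_force: [-0.4, -0.2, -0.8]
grip_width: 0.0002
time: 3.75
position: [0.5138, 0.1209, 0.1511]
tool_rot: [0.978, 0.207, 0.001, 0.0]
ft_force: [-0.2, 0.2, -0.4]
grip_width: 0.0007
```

```bash
python3 -m jog '[{"grip":255,"travel":[0,0.2,-0.4],"twist":0},{"grip":255,"travel":[0,0.1,-0.4],"twist":0},{"grip":255,"travel":[0,0,-0.1],"twist":0},{"grip":255,"travel":[0,0,0],"twist":0}]'; python3 -c "
from h import *
snap('wrist','d',(150,60,500,290),2)"
```

```text
time: 4.15
position: [0.5131, 0.1241, 0.1408]
tool_rot: [0.978, 0.207, -0.0, -0.0]
ft_force: [-0.2, -0.3, -1.0]
grip_width: 0.0001
```

View pics/d.png

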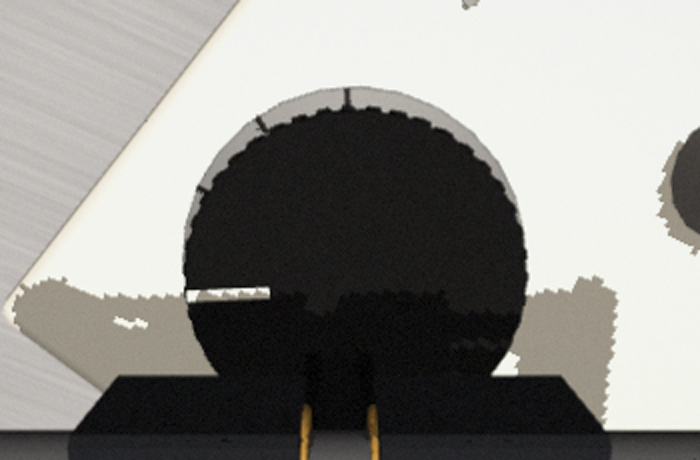

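The fingertips are over the near part of the dial and the pointer is clear on the left, at crop (187–270,295). Next I press.

```bash
python3 -m jog '[{"grip":255,"travel":[0,0,-0.1],"twist":0},{"grip":255,"travel":[0,0,-0.1],"twist":0},{"grip":255,"travel":[0,0,0],"twist":0}]'; python3 -m jog '[{"grip":255,"travel":[0,0,-0.1],"twist":0},{"grip":255,"travel":[0,0,0],"twist":0}]'
```

```text
time: 4.5
position: [0.5135, 0.124, 0.1403]
tool_rot: [0.978, 0.207, 0.0, 0.0]
ft_force: [-2.7, -0.1, 7.5]
grip_width: 0.0
time: 4.7
position: [0.5135, 0.124, 0.1402]
tool_rot: [0.978, 0.207, 0.0, 0.0]
ft_force: [-4.1, 0.3, 14.7]
grip_width: 0.0003
```

```bash
python3 -m jog '[{"grip":255,"travel":[0,0,-0.0],"twist":0},{"grip":255,"travel":[0,0,0.07],"twist":0},{"grip":255,"travel":[-0.06,0.26,0],"twist":-5},{"grip":255,"travel":[-0.03,0.26,0],"twist":-5},{"grip":255,"travel":[-0.01,0.26,0],"twist":-5},{"grip":255,"travel":[0,0,0],"twist":0}]'; python3 -c "
from h import *
T=wpose();np.save('T2.npy',T);snap('wrist','e',(150,60,500,290),2)"
```

```text
time: 5.3
position: [0.5125, 0.1317, 0.1403]
tool_rot: [0.997, 0.077, 0.0, 0.0]
ft_force: [-2.0, -0.9, 9.0]
grip_width: 0.0002
```

View pics/e.png

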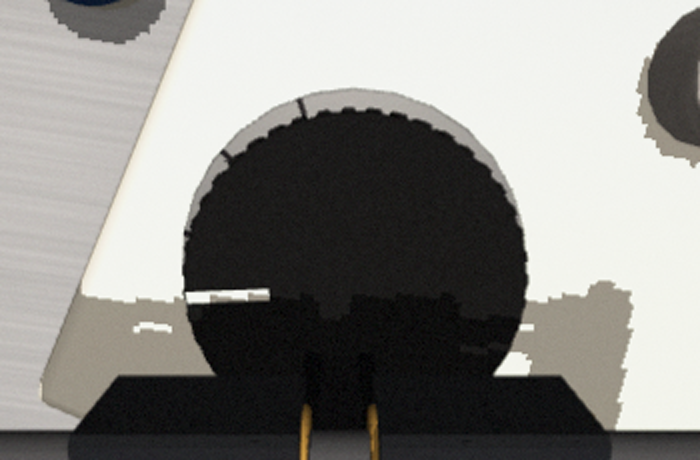

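The pointer keeps its place in the turning wrist view, at (187–270,296), while the ticks have shifted by 15°. So the dial is following without slip, and I carry on for the other 15°.

```bash
python3 -m jog '[{"grip":255,"travel":[0.01,0.26,0],"twist":-5},{"grip":255,"travel":[0.03,0.26,0],"twist":-5},{"grip":255,"travel":[0.06,0.26,0],"twist":-5},{"grip":255,"travel":[0,0,0],"twist":0},{"grip":255,"travel":[0,0,0.3],"twist":0},{"grip":255,"travel":[0,0,1],"twist":0},{"grip":255,"travel":[0,0,3],"twist":0},{"grip":255,"travel":[0,0,4],"twist":0}]'; python3 -m jog '[{"grip":255,"travel":[0.4,-4,5],"twist":0},{"grip":255,"travel":[0,-2,3],"twist":0},{"grip":255,"travel":[0,0,0],"twist":0},{"grip":255,"travel":[0,0,0],"twist":0}]';python3 - <<'E'
from h import *
T=wpose();np.save('T3.npy',T);snap('wrist','f')
for n in('dial_top','start_top'):
    r=search_frame(n,'wrist'); print(n,[(np.round(q['at'],3).tolist(),round(q['p'],2)) for q in r[:2]])
E
```

```text
time: 6.15
position: [0.512, 0.1394, 0.2215]
tool_rot: [0.999, -0.053, -0.002, 0.0]
ft_force: [-0.1, 0.3, -0.4]
grip_width: 0.0004
time: 6.55
position: [0.5165, 0.0882, 0.2916]
tool_rot: [0.999, -0.054, 0.001, -0.0]
ft_force: [0.3, -0.3, -0.8]
grip_width: 0.0005
dial_top [([0.542, 0.136, 0.12], 0.72), ([0.69, 0.007, 0.035], 0.65)]
start_top [([0.502, -0.007, 0.107], 0.9), ([0.617, 0.043, 0.122], 0.67)]
```

View pics/f.png

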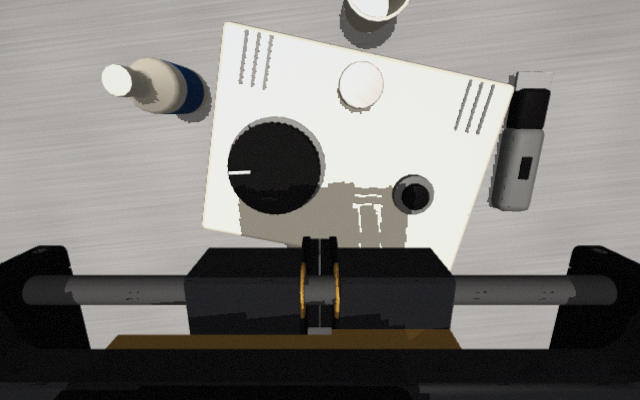

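The dial top is now near (274,168), the pointer runs from (230,173) to (250,172), and the button is at (415,196). I'll measure the pointer angle and the button position.

```bash
python3 - <<'E'
from h import *
T=np.load('T3.npy'); im=cv2.imread('pics/f.png')
m=(im.max(2)<45).astype(np.uint8); m[240:]=0
m=cv2.morphologyEx(m,cv2.MORPH_OPEN,np.ones((3,3)))
n,l,s,c=cv2.connectedComponentsWithStats(m)
for i in range(1,n):
    if s[i,4]>150: print(s[i],c[i])
T1=np.load('T1.npy')
def ang(p,q): d=p-q; return np.degrees(np.arctan2(d[1],d[0]))
print('before',ang(wray(T1,243,147,.118),wray(T1,263,147,.118)),'after',ang(wray(T,229,173.3,.118),wray(T,250,172.3,.118)))
d=wray(T,274.5,167.5,.118)
print('dial',d,'centre ang',ang(wray(T,231,173,.118),d)); print('btn',wray(T,415,196.5,.112),get_obs()['position'])
E
```

```text
[179  81  24  32 414] [192.15942029  97.91545894]
[ 506   89   44   40 1452] [527.64944904 108.82024793]
[ 228  123   92   91 6518] [274.2918073  167.85563056]
[492 131  16  73 341] [499.14076246 166.35777126]
[519 158  13  21 207] [524.65217391 167.82125604]
[401 184  28  26 568] [414.69542254 196.53873239]
before 114.05730618847699 after 86.46387749604614
dial [0.5444492 0.130425  0.118    ] centre ang 90.93863584761515
btn [ 0.49756823 -0.00899412  0.112     ] [0.51528099 0.08901511 0.28942961]
```

The pointer turned 28–31° clockwise, which is one notch. Next I move over the button at (0.497, −0.008), where contact should come at TCP z ≈ 0.134.

```bash
python3 -m jog '[{"grip":255,"travel":[-0.9,-4.8,0],"twist":0},{"grip":255,"travel":[-0.9,-4.8,0],"twist":0},{"grip":255,"travel":[0,0,-4.5],"twist":0},{"grip":255,"travel":[0,0,-4.5],"twist":0},{"grip":255,"travel":[0,0,-4],"twist":0},{"grip":255,"travel":[0,0,-1],"twist":0},{"grip":255,"travel":[0,0,0],"twist":0},{"grip":255,"travel":[0,0,0],"twist":0}]'
```

```text
time: 7.5
position: [0.4994, -0.0073, 0.1516]
tool_rot: [0.999, -0.053, 0.001, 0.0]
ft_force: [0.2, 0.2, -0.3]
grip_width: 0.0006
```

```bash
python3 -c "
from h import *
snap('wrist','g',(200,60,550,290),2);snap('side','g2',(200,130,360,300),4)"
```

```text
(no output)
```

View pics/g2.png

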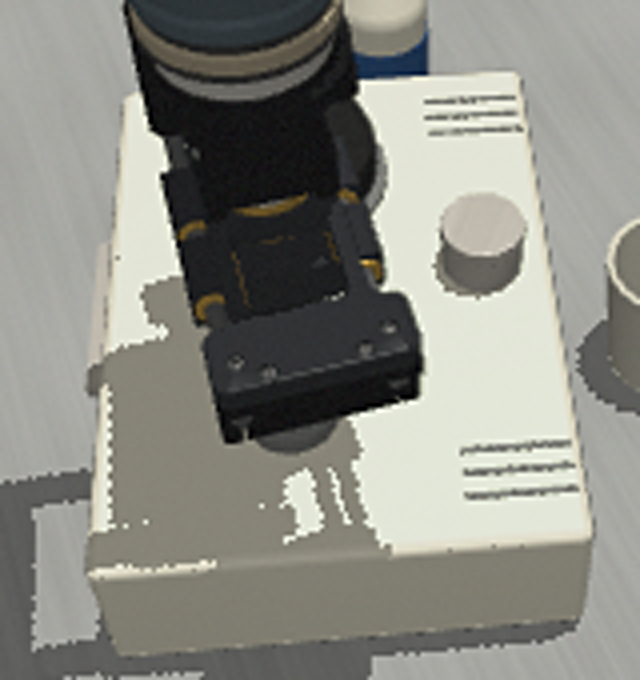

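The finger blocks hide most of the button housing at crop (290,435), which fits the hand being over the button. The tin at (480,240) is clear. Next I press down.

```bash
python3 -m jog '[{"grip":255,"travel":[-0.2,-0.1,-1],"twist":0},{"grip":255,"travel":[0,0,-0.4],"twist":0},{"grip":255,"travel":[0,0,0],"twist":0}]';python3 -m jog '[{"grip":255,"travel":[0,0,-0.2],"twist":0},{"grip":255,"travel":[0,0,-0.2],"twist":0},{"grip":255,"travel":[0,0,0],"twist":0}]'
```

```text
time: 7.9
position: [0.496, -0.0085, 0.1366]
tool_rot: [0.999, -0.053, -0.0, -0.0]
ft_force: [0.0, -0.8, 1.4]
grip_width: 0.0007
time: 8.2
position: [0.4967, -0.0087, 0.1329]
tool_rot: [0.999, -0.053, 0.0, 0.0]
ft_force: [0.1, 0.9, 1.7]
grip_width: 0.0001
```

```bash
python3 -m jog '[{"grip":255,"travel":[0,0,-0.2],"twist":0},{"grip":255,"travel":[0,0,-0.2],"twist":0},{"grip":255,"travel":[0,0,0],"twist":0}]';python3 -m jog '[{"grip":255,"travel":[0,0,-0.2],"twist":0},{"grip":255,"travel":[0,0,-0.1],"twist":0},{"grip":255,"travel":[0,0,0],"twist":0}]'
```

```text
time: 8.5
position: [0.4967, -0.0086, 0.1289]
tool_rot: [0.999, -0.053, 0.0, 0.0]
ft_force: [-0.7, -1.0, 5.0]
grip_width: 0.0005
time: 8.8
position: [0.4967, -0.0087, 0.1281]
tool_rot: [0.999, -0.053, 0.001, 0.0]
ft_force: [-4.3, 0.4, 20.8]
grip_width: 0.0003
```

The button bottomed at TCP z = 0.128, which is 6 mm of travel as expected. Now I release, retreat and check.

```bash
python3 -m jog '[{"grip":255,"travel":[0,0,0.4],"twist":0},{"grip":255,"travel":[0,0,1],"twist":0},{"grip":255,"travel":[0,0,4],"twist":0},{"grip":255,"travel":[0,0,5],"twist":0},{"grip":255,"travel":[0,4,5],"twist":0},{"grip":255,"travel":[1,4,1],"twist":0},{"grip":255,"travel":[0,0,0],"twist":0},{"grip":255,"travel":[0,0,0],"twist":0}]'; python3 - <<'E'
from h import *
T=wpose();np.save('T4.npy',T);snap('wrist','i'); print(get_obs()['time'],get_obs()['position'],get_obs()['ft_force'])
for n in('tin','start_top','dial_top'):
    r=search_frame(n,'wrist'); print(n,[(np.round(q['at'],3).tolist(),round(q['p'],2)) for q in r[:2]])
E
```

```text
time: 9.6
position: [0.5059, 0.0633, 0.2789]
tool_rot: [0.999, -0.052, -0.0, 0.0]
ft_force: [-0.3, 0.4, -0.3]
grip_width: 0.0008
9.65 [0.50555338 0.06258855 0.27819518] [ 0.86459812 -0.3819604  -0.26848788]
tin [([0.614, 0.038, 0.124], 0.71)]
start_top [([0.5, -0.01, 0.106], 0.85)]
dial_top [([0.543, 0.133, 0.119], 0.65), ([0.498, -0.013, 0.112], 0.38)]
```

View pics/i.png

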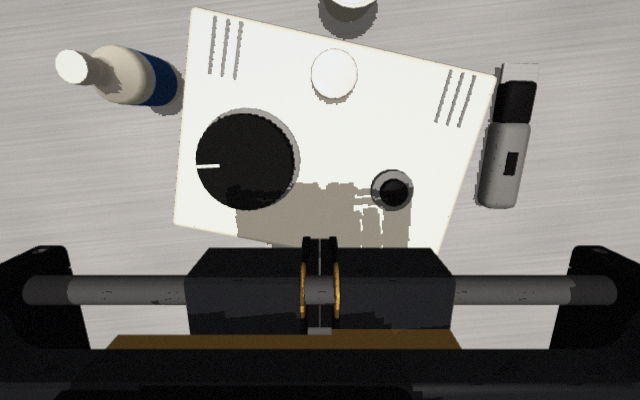

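The pointer at (197–220,166) is unchanged from after the turn. The button at (393,191) stands proud again, the tin, bottle and clipper are where they were, and nothing touches the robot.

```bash
python3 -c "
from rig import *
print(hand_in())"
```

```text
the job is handed in; nothing more can be done
None
```

I turned the timer dial one click clockwise, then pressed the start button fully down and let it come back up. The job was handed in at about 9.8 s of the 42 s allowed.

- **Dial:** I pressed the shut fingertips on its top at about 9 N (briefly 15 N while finding contact, above the suggested 5 to 10 N). I then moved them round the axis by 30° and lifted off. The two pointer measurements gave 27.6° and 31.5°, slightly apart but both consistent with one 30° notch.
- **Button:** the press came after the dial was set. It bottomed after 6 mm, with the tool 128 mm above the counter as expected, at about 21 N. In the last picture it looks proud again, though I could not read its travel directly.
- **Surroundings:** in the last wrist picture, the tin, bottle and clipper look undisturbed. The jar is only partly in view there and was not measured again. The final wrist force was about zero and the arm was clear of everything.
- **Position disagreement:** the network's first dial and button positions differed between cameras by up to about 2 cm. I used my own measurements from the wrist camera instead.

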